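# Unlock the canister stand with the pedal and set the canister on the free coaster

### The job

The steel canister is locked on its stand by two red tongues: press the grey pedal fully down to its stop with the gripper and hold it there a moment so that the tongues draw back, then let the pedal come up. Lift the canister by its bow handle and stand it gently upright in the middle of the free coaster, wholly on it (the sample jar occupies the other coaster). Do not shift or knock over the jar, the beaker or the two bottles round the work.

Things in the scene. Friction and masses are not known exactly. Their poses are not given: they have to be found in the camera images.
- paddle_pad (a point): press point on the tread (66 x 80 mm) of the dark grey pedal switch (85 x 106 mm, fixed to the desk): on its top, mid-line, 10 mm in from the raised free edge, 34 mm above the desk. Site z up; +x points to the hinge, 51 mm off and 10 mm lower; y along the hinge. The tread sinks 6 mm here; about 2 N starts it, 4 to 8 N brings it to the stop; it springs up when let go.
- pedal_paddle (a joint): angle of the pedal's tread: 0 up (at rest), 0.122 rad fully down at its stop
- lock_a (a joint): travel of the stand's two red lock tongues (they move as one): 0 locked, about 0.010 m drawn back with the pedal fully down. The pedal draws them back, and they stay back when it comes up. Locked, they reach 7 mm over the canister's foot flange and hold it down; they clear it only when drawn back by more than about 8 mm.
- stand_seat (a point): centre of the seat of the grey round stand (120 mm across, fixed to the desk; seat 16 mm above the desk, with a centring ring 4 mm high round the canister's foot). The red tongues and their dark guides stand on its own +x and -x sides, out to 66 mm from the centre (tongue ends 73 mm when drawn back), 35 mm above the desk.
- canister: closed steel canister with blue band and blue lid, about 0.42 kg; origin at the centre of its underside, z up. Foot flange 84 mm across and 6 mm thick, body 65 mm across, lid top 109 mm above the underside. It can be lifted straight up off the unlocked stand.
- canister_grip (a point): centre of the black grip of the canister's rigid bow handle, on the canister's axis, 153 mm above its underside. The grip is a level bar 13 mm thick, 44 mm long, along the canister's y axis; the bow is 80 mm wide over its legs (along y). 37 mm are free between bar and lid. Pinch it from above, fingers closing along the canister's x axis.
- coaster_a_top (a point): centre of the top of one round black coaster with a cork face, 120 mm across, 5 mm thick, fixed to the desk; the free one
- coaster_b_top (a point): centre of the top of the other, like coaster, on which the jar stands
- jar_mid (a point): centre (half-way up) of the glass sample jar, 64 mm across, 94 mm high, on one of the coasters; bystander
- mid_bottle_mid (a point): centre (half-way up) of a yellow oil bottle, 69 mm across, 269 mm high, standing in the middle of the work; bystander
- back_bottle_mid (a point): centre (half-way up) of a labelled yellow oil bottle, 69 mm across, 269 mm high, at the back of the work; bystander
- beaker_mid (a point): centre (half-way up) of a clear beaker, 70 mm across, 90 mm high, at the right edge of the work; bystander
There are look-alikes about, which are no part of the job. Leave any blue look-alike of the part that bears coaster_a_top alone.

How it is judged:
By the outcome, as a careful person would: the job done as asked, in the order asked, and still so for the second after the job is handed in, with the robot touching nothing.
It also fails if it takes over 64 s, if anything falls off the work surface, if the arm or the gripper's body presses on something with over 40 N, if the wrist force passes 120 N, or if a joint passes its speed limit or range.

### The arm

A 6-joint arm with a two-finger parallel gripper is mounted at the origin on a cart in front of the work surface, level with it; the furniture and walls round the work are solid. World frame = base frame: x ahead of the robot, y to its left, z up, the work surface at z = 0. Lengths are in mm, angles in degrees, forces in N, time in s.
With the tool pointing down it reaches from about 300 to 750 mm from the base axis. Payload 8.5 kg.
Tool frame: the origin (TCP) lies at the centre of the arm's flange, where the gripper is bolted on; the fingertips stand 173 mm ahead of it and the grasp point (between the pads) lies 155 mm ahead of it (manip.grip_depth is the z of the grasp point in the tool frame, in mm); z points along the fingers, y is the line along which they close (so a half turn about z gives the same grasp; the last joint's range is limited). The gripper opens to 85 mm and grips with 20 to 120 N. Pads are 22 mm wide; open, the fingers measure 114 mm over their backs; the gripper's body (76 mm by 85 mm) begins 54 mm behind the grasp point. The pads swing forward as they close: fully open they stand 13 mm farther back than shut.
Start: joints at [50.919, 21.807, 74.336, -0, 83.858, -12.336], TCP at [247.507, 491.144, 404.722] pointing down, gripper open.
Joint ranges: [-178.18, 178.18], [-50.72, 133.34], [12.68, 142.11], [-81.47, 261.47], [9.98, 163.14], [-165.26, 165.26]. Speed limits (degrees/s): [136.94, 136.94, 180, 180, 180, 180].

### API

Orientations are given as [roll, pitch, yaw] about the fixed x, y, z axes, in that order (R = Rz(yaw) Ry(pitch) Rx(roll)).
In Python, from rig import manip, viewer gives the robot as it stands. The module is installed in compiled form; this text tells all that it offers.
- The arm moves only by the tool send_rows, never from a script. Its argument "moves" is a list of rows, each a list of 3 entries, a list of its own where there are three numbers: the finger opening in cm, from 0 to 8.54, then the shift along the tool's x, y, z in cm, then the turn, a rotation vector about the tool's x, y, z in rad. In form: [[gripper, [x, y, z], [rx, ry, rz]], ...]. A call has exactly 8 rows; each row is the pose to reach, as a shift and turn from the pose commanded when the call began, along the tool's axes at that moment; what a row does not reach only later rows make up. A row lasts 1/10 s, in which the tool goes at most 50 mm and 8.59 degrees, less where a joint would pass 70% of its speed; a pose out of reach is approached as far as the arm can. A call with a gripper value outside its range is refused whole. The fingers move at their own pace and stop on an object; "squeeze" is the grip in N (left out, the last holds). Time passes only in rows, so rows that repeat a pose let the fingers close, or fill a call up. It gives the time, the measured TCP pose, the force, the opening and the grip force at its end, in the units of the state.
- manip.get_state(): the state, without advancing time (a new reading comes with each control period).
- viewer.get_image(name): name is "side" or "top" or "wrist"; returns the picture (420x560x3 uint8, red, green, blue); there is no depth.
- viewer.camera_params(name): a dict with "fx", "fy", "cx", "cy" (pixels), "k1" (the pictures are not rectified: a ray, as slopes to the right and down, at radius r is drawn at 1 + k1 r^2 times it, then the intrinsics apply), "R" (3x3) and "t" (3): a world point X has camera coordinates R X + t. Camera axes: x right, y down, z forward; pixel columns grow to the right and rows downward; lengths in mm; the calibration is good to about 2 mm. A picture is of the moment at which its call begins: read the wrist's pose just before it. camera_params takes no time and is no camera call; for the wrist camera it gives the pose at the moment of the call.
- manip.job_done(): hands the job in; it is judged then, once.
The state is a dict: "clock": time; "joints": joint angles; "joint_velocities": joint speeds; "joint_torque": joint torques, N m; "tcp_pos": TCP position; "tcp_rot": TCP orientation; "ft_force": force on the tool from outside, world axes, zero at the start; "wrist_torque": the same for the moment, N m; "finger_gap": finger opening in mm; "grasp_force": force on a finger pad.
Only numpy, scipy, OpenCV 4.12 (cv2) and the standard library are available. Lean on these libraries where they do the work, as an engineer would, in place of code of your own. Each camera call takes 0.05 s, during which the arm holds its last target. There are 200 camera calls.

## Working session

There is one attempt and no reset: what is moved stays moved. The work goes in short steps, Python scripts to look and compute and a tool call to move; the robot and the scene stay as the last step left them, time stands still between calls to the robot, and variables do not carry over. Pictures are saved under pics/ and viewed, at most 10 in all, crops included, and the job is handed in when it is done.

Besides the shell and the picture viewer there is one more tool, called as name(argument=value, ...), one argument or row to a line, values as JSON. send_rows: Moves the arm, as the interface text tells. Its arguments: {"type":"object","properties":{"moves":{"type":"array"},"squeeze":{"type":"number"}},"required":["moves"]}

```bash
mkdir -p pics; cat > h.py <<'E'
import numpy as np, cv2
from rig import manip, viewer
from scipy.spatial.transform import Rotation as Ro
def snap(n,f):
    p=viewer.camera_params(n); im=viewer.get_image(n); cv2.imwrite('pics/'+f,im[:,:,::-1]); return p,im
def ray(p,u,v):
    d=np.array([(u-p['cx'])/p['fx'],(v-p['cy'])/p['fy']]); s=d.copy()
    for _ in range(20): s=d/(1+p['k1']*(s@s))
    R=np.array(p['R']);t=np.array(p['t'])
    return -R.T@t, R.T@np.array([s[0],s[1],1])
def onz(p,u,v,z):
    c,d=ray(p,u,v); return c+d*(z-c[2])/d[2]
def proj(p,X):
    c=np.array(p['R'])@X+np.array(p['t']); s=c[:2]/c[2]; s=s*(1+p['k1']*(s@s))
    return np.array([p['fx']*s[0]+p['cx'],p['fy']*s[1]+p['cy']])
def rel(pos,yaw=None):
    s=manip.get_state(); R=Ro.from_euler('xyz',s['tcp_rot'],degrees=True)
    print('shift cm',np.round(R.inv().apply(np.array(pos)-s['tcp_pos'])/10,2))
    if yaw is not None: print('turn',np.round((R.inv()*Ro.from_euler('xyz',[180,0,yaw],degrees=True)).as_rotvec(),3))
E
python3 - <<'E'
from h import *
for n in('top','side'):
    p,im=snap(n,n+'0.png'); 
    c=-np.array(p['R']).T@np.array(p['t']); print(n,c.round(),p['k1'],p['fx'])
s=manip.get_state();print(s['tcp_rot'],s['tcp_pos'],s['finger_gap'],s['ft_force'])
E
```

```text
top [ 408. -144. 1109.] -0.061293499685616065 531.1584288026291
side [801. 392. 743.] -0.06508614636666511 383.15498506718524
[-1.79928987e+02 -1.55899581e-02  1.53254026e+02] [247.50085699 491.13552107 404.17980409] 85.43528163669724 [-0.19888023  0.32279933 -0.23200752]
```

View pics/top0.png

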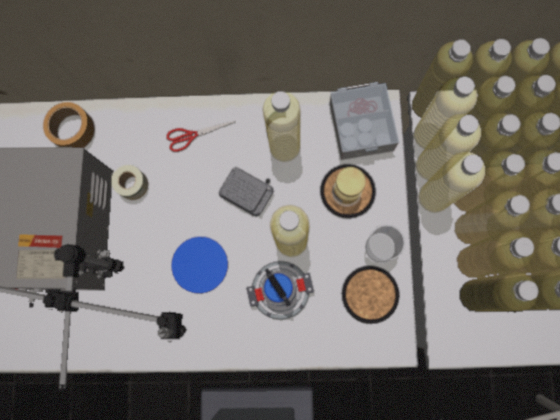

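View pics/side0.png

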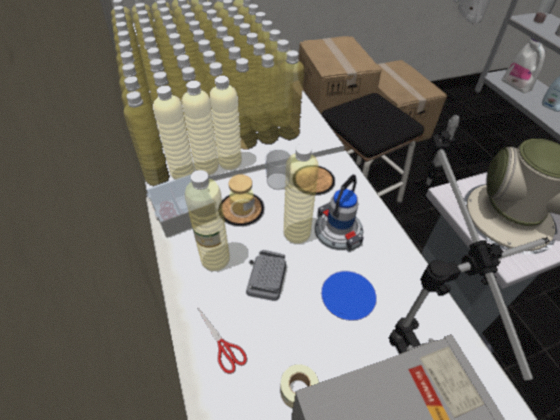

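The top view shows the stand with canister at (280,290), mid bottle at (290,230), pedal at (246,190), free cork coaster at (371,294), jar at (349,185) and beaker at (384,245). The blue disc at (200,265) is the look-alike. I'll enlarge the work area.

```bash
python3 - <<'E'
from h import *
im=cv2.imread('pics/top0.png')
cv2.imwrite('pics/c.png',cv2.resize(im[160:335,210:410],None,fx=4,fy=4,interpolation=cv2.INTER_CUBIC)[:600])
cv2.imwrite('pics/c.png',cv2.resize(im[160:330,210:410],(700,595),interpolation=cv2.INTER_CUBIC))
p=viewer.camera_params('top')
for n,u,v,z in [('tcp',0,0,0)]: print(proj(p,np.array([247,491,404.])),proj(p,np.array([0,0,0.])))
for n,u,v,z in [('coaster',371,294,5),('stand',280,290,16),('pedal',246,190,30),('jar',350,176,94),('mid',290,220,269),('back',280,100,269),('beak',385,240,90),('blue',200,265,3)]: print(n,onz(p,u,v,z).round())
E
```

```text
[-165.94293747  435.4937896 ] [231.11672904 522.50345268]
coaster [ 438. -292.    5.]
stand [ 450. -105.   16.]
pedal [658. -39.  30.]
jar [ 666. -250.   94.]
mid [ 551. -133.  269.]
back [ 756. -121.  269.]
beak [ 538. -312.   90.]
blue [506.  61.   3.]
```

View pics/c.png

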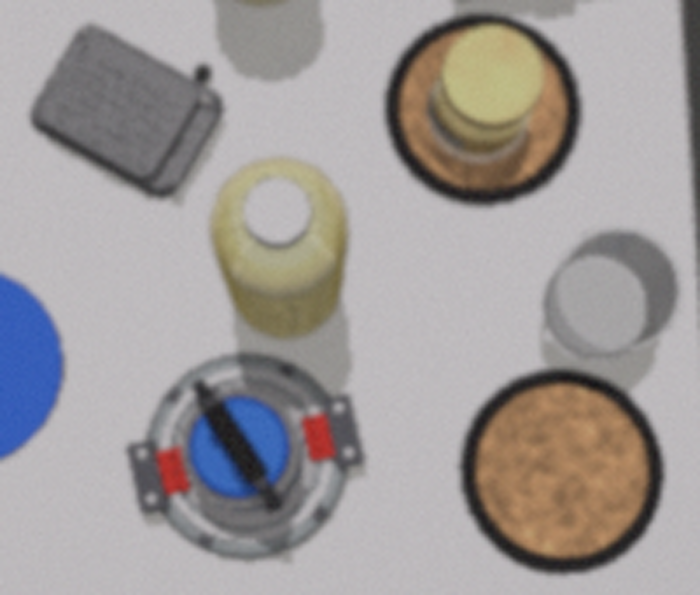

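```bash
python3 - <<'E'
from h import *
T=viewer.camera_params('top');S=viewer.camera_params('side')
def tri(a,b):
    c1,d1=ray(T,*a);c2,d2=ray(S,*b)
    A=np.c_[d1,-d2];x=np.linalg.lstsq(A,c2-c1,rcond=None)[0]
    P,Q=c1+d1*x[0],c2+d2*x[1];return ((P+Q)/2).round(),np.linalg.norm(P-Q).round()
for a,b in [((171,325),(405,335)),((70,260),(440,275)),((70,260),(485,260)),((110,265),(440,275)),((60,300),(485,260)),((60,300),(440,275)),((171,325),(440,275)),((82,150),(297,390)),((290,220),(304,155))]: print(a,b,tri(a,b))
p,im=snap('wrist','w0.png')
s=manip.get_state();R=Ro.from_euler('xyz',s['tcp_rot'],degrees=True).as_matrix()
c=-np.array(p['R']).T@p['t'];print('cam in tool',R.T@(c-s['tcp_pos']),(np.array(p['R'])@R).round(2),p['fx'])
E
```

```text
(171, 325) (405, 335) (array([ 381.,  150., -119.]), np.float64(0.0))
(70, 260) (440, 275) (array([492., 211., 299.]), np.float64(1.0))
(70, 260) (485, 260) (array([473., 213., 341.]), np.float64(49.0))
(110, 265) (440, 275) (array([475., 179., 251.]), np.float64(37.0))
(60, 300) (485, 260) (array([430., 218., 314.]), np.float64(1.0))
(60, 300) (440, 275) (array([451., 215., 276.]), np.float64(55.0))
(171, 325) (440, 275) (array([371., 114.,  98.]), np.float64(43.0))
(82, 150) (297, 390) (array([711., 253., 176.]), np.float64(4.0))
(290, 220) (304, 155) (array([ 552., -131.,  253.]), np.float64(4.0))
cam in tool [8.07062292e+01 1.03890429e-02 3.00339712e+01] [[-0.    1.   -0.  ]
 [-0.95 -0.   -0.31]
 [-0.31 -0.    0.95]] 378.6600622913539
```

View pics/w0.png

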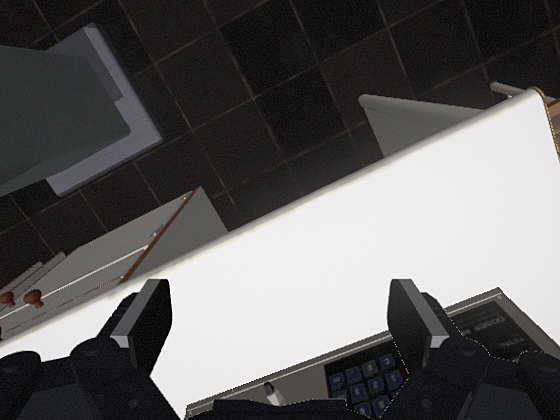

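The wrist view shows the desk's front edge, a cash register/keypad device below, and the open fingers; no work items yet. I need to know where the tripod-like thing stands.

```bash
python3 - <<'E'
from h import *
T=viewer.camera_params('top');S=viewer.camera_params('side')
def tri(a,b):
    c1,d1=ray(T,*a);c2,d2=ray(S,*b)
    A=np.c_[d1,-d2];x=np.linalg.lstsq(A,c2-c1,rcond=None)[0]
    P,Q=c1+d1*x[0],c2+d2*x[1];return ((P+Q)/2).round(),np.linalg.norm(P-Q).round()
for a,b in [((171,325),(450,125)),((65,385),(525,370)),((171,325),(525,370)),((65,385),(450,125)),((115,265),(405,335))]: print(a,b,tri(a,b))
t=cv2.imread('pics/top0.png')[220:400,0:240];s=cv2.imread('pics/side0.png')[90:400,360:560]
cv2.imwrite('pics/tr.png',np.hstack([cv2.resize(t,(480,360)),cv2.resize(s,(232,360))]))
E
```

```text
(171, 325) (450, 125) (array([389.,  29., 400.]), np.float64(9.0))
(65, 385) (525, 370) (array([267., 334.,  19.]), np.float64(1.0))
(171, 325) (525, 370) (array([336., 230.,  22.]), np.float64(240.0))
(65, 385) (450, 125) (array([374.,  99., 452.]), np.float64(127.0))
(115, 265) (405, 335) (array([496., 210., 108.]), np.float64(11.0))
```

View pics/tr.png

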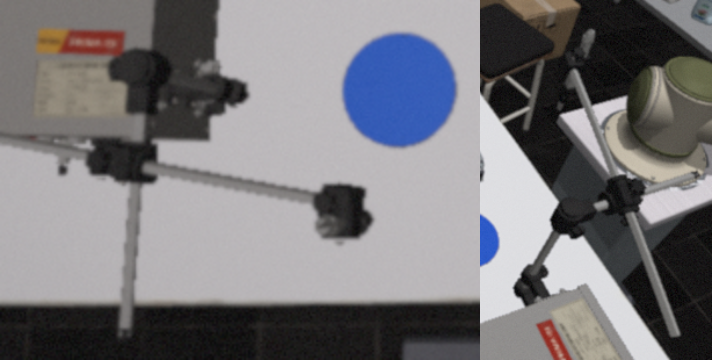

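The lab stand's rods span roughly y 30–330 and rise to about z 430. I'll go up over it before crossing.

send_rows(
  moves=[
    [8.5,[0,0,-5],[0,0,0]],
    [8.5,[0,0,-10],[0,0,0]],
    [8.5,[0,0,-15],[0,0,0]],
    [8.5,[0,0,-20],[0,0,0]],
    [8.5,[0,0,-25],[0,0,0]],
    [8.5,[0,0,-25],[0,0,0]],
    [8.5,[0,-4,-25],[0,0,-0.13]],
    [8.5,[0,-8,-25],[0,0,-0.26]],
  ],
)

```text
clock: 0.95
tcp_pos: [211.8, 419.7, 653.0]
tcp_rot: [-179.9, -0.1, 168.5]
ft_force: [0.2, -0.0, 1.3]
finger_gap: 84.9
grasp_force: 0.0
```

```bash
python3 - <<'E'
from h import *
s=manip.get_state();print(s['clock'],s['joints'],s['tcp_pos'],s['tcp_rot'])
rel([500,100,650],90)
E
```

```text
0.95 [ 4.87473168e+01  1.05694417e+01  5.05873360e+01 -2.11271214e-03
  1.19012160e+02 -2.97128365e+01] [211.84125697 419.72914993 652.99647162] [-1.79852357e+02 -8.21270789e-02  1.68459026e+02]
shift cm [-34.63 -25.56   0.32]
turn [-3.000e-03  1.000e-03  1.369e+00]
```

send_rows(
  moves=[
    [8.5,[-3.9,-2.9,0],[0,0,0.14]],
    [8.5,[-7.8,-5.8,0],[0,0,0.28]],
    [8.5,[-11.7,-8.7,0],[0,0,0.42]],
    [8.5,[-15.6,-11.6,0],[0,0,0.56]],
    [8.5,[-19.5,-14.5,0],[0,0,0.7]],
    [8.5,[-23.4,-17.4,0],[0,0,0.84]],
    [8.5,[-27.3,-20.3,0],[0,0,0.98]],
    [8.5,[-31.2,-23.2,0],[0,0,1.12]],
  ],
)

```text
clock: 1.75
tcp_pos: [470.3, 126.7, 654.3]
tcp_rot: [-180.0, -0.0, 103.6]
ft_force: [1.2, 2.1, -0.2]
finger_gap: 84.8
grasp_force: 0.0
```

```bash
python3 - <<'E'
from h import *
s=manip.get_state();print(s['clock'],s['joints'],s['tcp_pos'],s['tcp_rot'])
rel([560,-40,500],90)
E
```

```text
1.75 [ 1.12129896e+00  1.25725294e+01  4.77691722e+01  5.90476707e-03
  1.19701173e+02 -1.25121691e+01] [470.26991461 126.73456079 654.29994008] [-1.79959255e+02 -1.42980387e-02  1.03636387e+02]
shift cm [-18.32   4.8   15.42]
turn [-0.001 -0.     0.238]
```

send_rows(
  moves=[
    [8.5,[-4.5,1.5,1],[0,0,0.06]],
    [8.5,[-9,3,2],[0,0,0.12]],
    [8.5,[-13.5,4.5,4],[0,0,0.18]],
    [8.5,[-17,7,7],[0,0,0.238]],
    [8.5,[-17.5,9,11],[0,0,0.238]],
    [8.5,[-17.5,11,15],[0,0,0.238]],
    [8.5,[-17.5,12,17],[0,0,0.238]],
    [8.5,[-17.5,12,17],[0,0,0.238]],
  ],
)

```text
clock: 2.55
tcp_pos: [629.2, -12.3, 480.3]
tcp_rot: [-179.5, -0.1, 90.4]
ft_force: [0.0, 0.2, -0.4]
finger_gap: 85.0
grasp_force: 0.0
```

```bash
python3 - <<'E'
from h import *
s=manip.get_state();print(s['clock'],s['joints'],s['tcp_pos'],s['tcp_rot'])
p,im=snap('wrist','w1.png')
# planar kinematics fit: r,z in arm plane
D=[([50.919,21.807,74.336,83.858],[247.5,491.1,404.4]),([48.747,10.569,50.587,119.012],[211.84,419.73,653.0]),([1.121,12.573,47.769,119.70],[470.27,126.73,654.3]),(list(s['joints'][[0,1,2,4]]) if hasattr(s['joints'],'shape') else [s['joints'][i] for i in (0,1,2,4)],s['tcp_pos'])]
A=[];b=[]
for j,t in D:
    a=np.radians(j);r=np.cos(a[0])*t[0]+np.sin(a[0])*t[1];l=-np.sin(a[0])*t[0]+np.cos(a[0])*t[1]
    print('r,l,z',r,l,t[2])
    s2,c2=np.sin(a[1]),np.cos(a[1]);s3,c3=np.sin(a[1]+a[2]),np.cos(a[1]+a[2])
    # forearm: a3 along, e perpendicular
    A.append([s2,s3,c3,1,0]);b.append(r);A.append([c2,c3,-s3,0,1]);b.append(t[2])
x,res,rk,_=np.linalg.lstsq(np.array(A),np.array(b),rcond=None);print(x.round(1),res,rk)
E
```

```text
2.55 [-1.18816825e+01  2.83802034e+01  5.12699711e+01  1.38776134e-03
  1.00818481e+02 -1.22415889e+01] [629.15109939 -12.29825764 480.25013285] [-1.79542289e+02 -1.00704154e-01  9.03597590e+01]
r,l,z 537.2476386573322 117.4752516793242 404.4
r,l,z 455.239388133749 117.50131059528579 653.0
r,l,z 472.65932655209394 117.50543316511359 654.3
r,l,z 618.2035528959186 117.5020007826275 480.25013284988404
[534.1 351.8 102.2  -0.   47.7] [0.05466928] 5
```

View pics/w1.png

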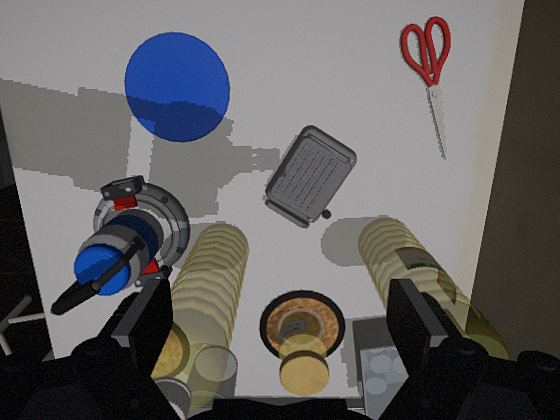

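The wrist view shows the pedal at about (310,175), with a separate strip on its lower-left side (290,210) and a cable knob at (326,214). The canister handle runs from (60,300) to (140,240). I'll rectify both to a mm grid.

```bash
python3 - <<'E'
from h import *
p=viewer.camera_params('wrist');im=cv2.imread('pics/w1.png');t=cv2.imread('pics/top0.png');T=viewer.camera_params('top')
def warp(p,im,x1,y1,z,n,sc):
    # top-left = (x1,y1); down=-x, right=-y
    m=np.zeros((n*sc,n*sc,2),np.float32)
    for i in range(n*sc):
        for j in range(n*sc): m[i,j]=proj(p,np.array([x1-i/sc,y1-j/sc,z]))
    o=cv2.remap(im,m[...,0],m[...,1],cv2.INTER_CUBIC)
    for k in range(0,n,20):
        cv2.putText(o,str(x1-k),(0,k*sc+4),0,.3,(0,0,255));cv2.putText(o,str(y1-k),(k*sc-6,9),0,.3,(0,0,255))
        o[k*sc,:]=o[k*sc,:]//2+np.array([0,100,0],np.uint8);o[:,k*sc]=o[:,k*sc]//2+np.array([0,100,0],np.uint8)
    return o
a=warp(p,im,730,40,28,140,2);b=warp(T,t,730,40,28,140,2);c=warp(p,im,530,-30,169,140,2);d=warp(T,t,530,-30,169,140,2)
e=warp(p,im,530,-30,20,140,2);f=warp(T,t,530,-30,20,140,2)
cv2.imwrite('pics/r.png',cv2.resize(np.vstack([np.hstack([a,c]),np.hstack([b,d])]),(590,590)) if 0 else np.vstack([np.hstack([a,c]),np.hstack([b,d])]))
E
```

```text
(no output)
```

View pics/r.png

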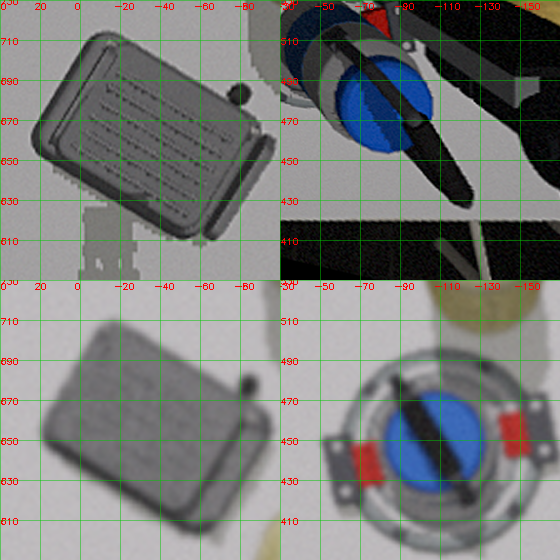

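The rectified views put the handle's middle near (450,-109) and the tread's centre near (662,-35). It isn't clear which edge of the pedal is the free one, so I'll look from lower down.

send_rows(
  moves=[
    [0,[-0.6,1,3],[0,0,0]],
    [0,[-1.2,2,6],[0,0,0]],
    [0,[-1.8,3,9],[0,0,0]],
    [0,[-1.8,3.1,12],[0,0,0]],
    [0,[-1.8,3.1,15],[0,0,0]],
    [0,[-1.8,3.1,15],[0,0,0]],
    [0,[-1.8,3.1,15],[0,0,0]],
    [0,[-1.8,3.1,15],[0,0,0]],
  ],
)

```text
clock: 3.4
tcp_pos: [659.1, -30.1, 337.8]
tcp_rot: [179.7, 0.1, 90.3]
ft_force: [0.0, -0.1, 0.0]
finger_gap: -0.2
grasp_force: 0.0
```

```bash
python3 - <<'E'
from h import *
s=manip.get_state();print(s['clock'],s['tcp_pos'],s['tcp_rot'],s['finger_gap'])
p,im=snap('wrist','w2.png')
sd=cv2.imread('pics/side0.png')
a=cv2.resize(im[60:330,120:460,::-1],(480,381),interpolation=cv2.INTER_CUBIC);b=cv2.resize(sd[240:310,235:300],(317,341),interpolation=cv2.INTER_CUBIC)
o=np.zeros((381,797,3),np.uint8);o[:,:480]=a;o[:341,480:]=b;cv2.imwrite('pics/w2c.png',o)
E
```

```text
3.4 [659.14050372 -30.0819388  337.8019816 ] [1.79734762e+02 6.22888902e-02 9.03483581e+01] -0.2307044803390166
```

View pics/w2c.png

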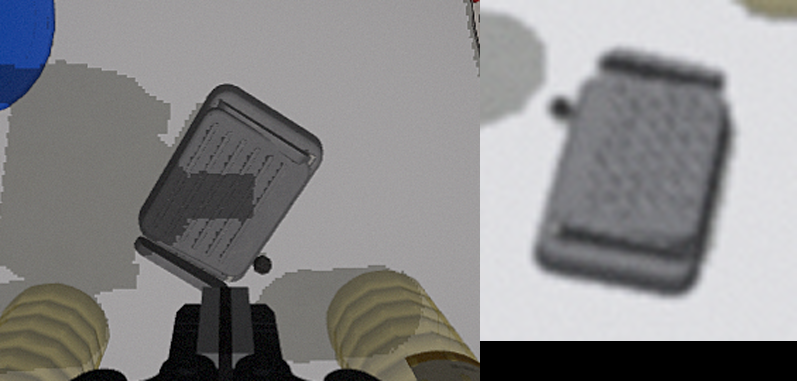

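The near (+y) end shows a step, which is the raised free edge: its line runs (220,105)–(308,160) in the crop, and the hinge bar is at the far end. The press point is therefore on the +y end.

```bash
python3 - <<'E'
from h import *
p=viewer.camera_params('wrist')
f=lambda u,v,z:onz(p,120+u/1.412,60+v/1.412,z)
a=f(214,103,35);b=f(310,160,35);print(a.round(1),b.round(1),np.linalg.norm(a-b))
h1=f(139,240,20);h2=f(222,286,20);print('strip',h1.round(),h2.round())
e1,e2=f(228,84,5),f(322,152,5);print('outer',e1.round(),e2.round())
m=(a+b)/2;d=((h1+h2)/2-m)*[1,1,0];L=np.linalg.norm(d);d/=L;print(m.round(1),d.round(3),L)
n=(b-a)*[1,1,0];n/=np.linalg.norm(n);print('perp',n.round(3),n@d)
P=m+10*d;print('pad',P.round(1));rel([P[0],P[1],230])
S=viewer.camera_params('side');g=lambda u,v,z:onz(S,235+(u-480)/4.877,240+v/4.871,z)
c1,c2=g(557,226,36),g(700,250,36);print('side',c1.round(),c2.round(),((c1+c2)/2).round(1))
E
```

```text
[654.7  16.1  35. ] [704.8 -13.1  35. ] 57.988432923534596
strip [611. -64.  20.] [659. -94.  20.]
outer [662.  23.   5.] [717. -15.   5.]
[679.7   1.5  35. ] [-0.485 -0.874 -0.   ] 91.9754329937287
perp [ 0.864 -0.504  0.   ] 0.021213671699992498
pad [674.9  -7.2  35. ]
shift cm [ 2.28  1.54 10.76]
side [706.  -9.  36.] [652.  22.  36.] [679.1   6.8  36. ]
```

send_rows(
  moves=[
    [0,[0.8,0.5,3],[0,0,0]],
    [0,[1.6,1,6],[0,0,0]],
    [0,[2.4,1.5,9],[0,0,0]],
    [0,[2.4,1.5,11],[0,0,0]],
    [0,[2.4,1.5,12],[0,0,0]],
    [0,[2.4,1.5,12.3],[0,0,0]],
    [0,[2.4,1.5,12.5],[0,0,0]],
    [0,[2.4,1.5,12.5],[0,0,0]],
  ],
)

```text
clock: 4.25
tcp_pos: [674.1, -6.2, 211.0]
tcp_rot: [179.9, 0.0, 90.3]
ft_force: [-0.1, -0.1, 0.4]
finger_gap: 0.2
grasp_force: 0.0
```

send_rows(
  moves=[
    [0,[0,0,0.2],[0,0,0]],
    [0,[0,0,0.4],[0,0,0]],
    [0,[0,0,0.5],[0,0,0]],
    [0,[0,0,0.6],[0,0,0]],
    [0,[0,0,0.7],[0,0,0]],
    [0,[0,0,0.8],[0,0,0]],
    [0,[0,0,0.8],[0,0,0]],
    [0,[0,0,0.8],[0,0,0]],
  ],
)

```text
clock: 5.05
tcp_pos: [673.7, -5.7, 203.0]
tcp_rot: [180.0, -0.0, 90.4]
ft_force: [-3.2, 1.5, 9.0]
finger_gap: -0.3
grasp_force: 4.5
```

send_rows(
  moves=[
    [0,[0,0,0.05],[0,0,0]],
    [0,[0,0,0.1],[0,0,0]],
    [0,[0,0,0.1],[0,0,0]],
    [0,[0,0,0.15],[0,0,0]],
    [0,[0,0,0.15],[0,0,0]],
    [0,[0,0,0.2],[0,0,0]],
    [0,[0,0,0.2],[0,0,0]],
    [0,[0,0,0.2],[0,0,0]],
  ],
)

```text
clock: 5.85
tcp_pos: [673.7, -5.7, 201.9]
tcp_rot: [180.0, 0.0, 90.4]
ft_force: [-6.9, 1.3, 13.9]
finger_gap: -0.0
grasp_force: 7.4
```

send_rows(
  moves=[
    [0,[0,0,0.1],[0,0,0]],
    [0,[0,0,0.1],[0,0,0]],
    [0,[0,0,0.2],[0,0,0]],
    [0,[0,0,0.2],[0,0,0]],
    [0,[0,0,0.2],[0,0,0]],
    [0,[0,0,0.2],[0,0,0]],
    [0,[0,0,0.2],[0,0,0]],
    [0,[0,0,0.2],[0,0,0]],
  ],
)

```text
clock: 6.65
tcp_pos: [673.6, -5.6, 201.6]
tcp_rot: [179.9, 0.0, 90.4]
ft_force: [-11.8, 3.2, 26.1]
finger_gap: -0.0
grasp_force: 13.1
```

send_rows(
  moves=[
    [0,[0,0,-1.5],[0,0,0]],
    [0,[0,0,-5],[0,0,0]],
    [0,[0,0,-10],[0,0,0]],
    [0,[0,0,-15],[0,0,0]],
    [0,[0,0,-20],[0,0,0]],
    [0,[0,0,-24.5],[0,0,0]],
    [0,[0,0,-28],[0,0,0]],
    [0,[0,0,-28],[0,0,0]],
  ],
)

```text
clock: 7.45
tcp_pos: [672.9, -5.7, 483.9]
tcp_rot: [179.4, 0.1, 90.3]
ft_force: [-0.3, 0.1, -0.2]
finger_gap: -0.2
grasp_force: 0.0
```

send_rows(
  moves=[
    [8.5,[-1.6,-3.6,0],[0,0,0.14]],
    [8.5,[-3.3,-7.2,0],[0,0,0.28]],
    [8.5,[-5,-10.8,0],[0,0,0.42]],
    [8.5,[-6.7,-14.4,0],[0,0,0.56]],
    [8.5,[-8.4,-18,0],[0,0,0.7]],
    [8.5,[-10.2,-22.3,0],[0,0,0.84]],
    [8.5,[-10.2,-22.3,0],[0,0,0.98]],
    [8.5,[-10.2,-22.3,0],[0,0,1.03]],
  ],
)

```text
clock: 8.25
tcp_pos: [450.4, -109.7, 477.5]
tcp_rot: [-180.0, 0.0, 31.0]
ft_force: [-0.0, -0.0, -0.1]
finger_gap: 84.9
grasp_force: 0.0
```

```bash
python3 - <<'E'
from h import *
s=manip.get_state();print(s['clock'],s['tcp_pos'],s['tcp_rot'],s['finger_gap'],s['ft_force'])
p,im=snap('wrist','w3.png')
E
```

```text
8.25 [ 450.35228621 -109.66041294  477.54353149] [-1.79988474e+02  6.04478562e-03  3.09578066e+01] 84.85075051246457 [-0.01222906 -0.00106932 -0.12408003]
```

View pics/w3.png

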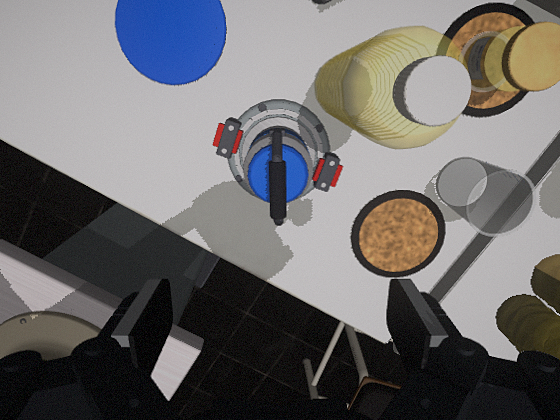

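The red tongues now sit outside their guides, at (222,143) and (335,178), so the lock is open. The grip bar runs along the image's vertical at u≈278, v≈162–218, and the free coaster spans 351–446 × 190–277.

```bash
python3 - <<'E'
from h import *
p=viewer.camera_params('wrist');im=cv2.imread('pics/w3.png')
for u,v in [(278,128),(278,162),(278,190),(278,218),(278,222)]: print(v,onz(p,u,v,169).round(1))
print('stand',onz(p,278,146,16).round(1), 'blue lid',onz(p,277,171,125).round(1))
for k in [(351,233),(446,233),(398,190),(398,277)]: print('coaster',onz(p,*k,4).round(1))
print(np.mean([onz(p,*k,4) for k in [(351,233),(446,233),(398,190),(398,277)]],axis=0))
for X in ([450,-109,169],[438,-292,5.]): print(proj(p,np.array(X)))
T=viewer.camera_params('top');t=cv2.imread('pics/top0.png')
# cork in both by HSV
for P,I,lo,hi in ((p,im,(345,185),(450,282)),(T,t,(338,262),(402,326))):
    h=cv2.cvtColor(I,cv2.COLOR_BGR2HSV);m=cv2.inRange(h,(5,70,60),(20,255,255));w=np.zeros_like(m);w[lo[1]:hi[1],lo[0]:hi[0]]=1;m=m*w
    (c,s,a)=cv2.fitEllipse(max(cv2.findContours(m,0,2)[0],key=cv2.contourArea));print(c,s,onz(P,*c,5).round(1))
E
```

```text
128 [492.4 -83.3 169. ]
162 [471.  -96.1 169. ]
190 [ 452.4 -107.2  169. ]
218 [ 432.9 -118.9  169. ]
222 [ 430.1 -120.6  169. ]
stand [ 460.2 -102.1   16. ] blue lid [ 456.1 -103.9  125. ]
coaster [ 411.7 -238.4    4. ]
coaster [ 473.8 -342.2    4. ]
coaster [ 487.8 -255.8    4. ]
coaster [ 392.  -327.1    4. ]
[ 441.32498938 -290.85532855    4.        ]
[278.37435842 193.77235865]
[397.74091685 236.93608069]
(398.0079040527344, 234.54315185546875) (71.25289916992188, 80.69169616699219) [ 440.8 -290.3    5. ]
(370.1138610839844, 294.1128845214844) (49.559669494628906, 50.72416305541992) [ 437.7 -289.8    5. ]
```

send_rows(
  moves=[
    [8.5,[0.3,-0.1,3],[0,0,0]],
    [8.5,[0.3,-0.1,6],[0,0,0]],
    [8.5,[0.3,-0.1,9],[0,0,0]],
    [8.5,[0.3,-0.1,11.5],[0,0,0]],
    [8.5,[0.3,-0.1,13.5],[0,0,0]],
    [8.5,[0.3,-0.1,15],[0,0,0]],
    [8.5,[0.3,-0.1,15.3],[0,0,0]],
    [8.5,[0.3,-0.1,15.3],[0,0,0]],
  ],
  squeeze=50,
)

```text
clock: 9.1
tcp_pos: [453.6, -106.8, 324.5]
tcp_rot: [-180.0, 0.0, 31.4]
ft_force: [0.7, 1.6, 0.7]
finger_gap: 85.1
grasp_force: 0.0
```

send_rows(
  moves=[
    [5,[0,0,0],[0,0,0]],
    [3,[0,0,0],[0,0,0]],
    [1,[0,0,0],[0,0,0]],
    [0,[0,0,0],[0,0,0]],
    [0,[0,0,0],[0,0,0]],
    [0,[0,0,0],[0,0,0]],
    [0,[0,0,0],[0,0,0]],
    [0,[0,0,0],[0,0,0]],
  ],
)

```text
clock: 9.9
tcp_pos: [453.6, -106.8, 325.0]
tcp_rot: [180.0, -0.0, 31.3]
ft_force: [-0.6, 2.2, 4.6]
finger_gap: 11.3
grasp_force: 48.7
```

send_rows(
  moves=[
    [0,[0,0,-0.3],[0,0,0]],
    [0,[0,0,-0.6],[0,0,0]],
    [0,[0,0,-1],[0,0,0]],
    [0,[0,0,-1.5],[0,0,0]],
    [0,[0,0,-2],[0,0,0]],
    [0,[0,0,-2.5],[0,0,0]],
    [0,[0,0,-3],[0,0,0]],
    [0,[0,0,-3],[0,0,0]],
  ],
)

```text
clock: 10.7
tcp_pos: [453.6, -106.9, 355.5]
tcp_rot: [179.9, -0.0, 31.3]
ft_force: [0.3, -1.1, -3.8]
finger_gap: 11.4
grasp_force: 48.7
```

send_rows(
  moves=[
    [0,[0,0,-0.7],[0,0,0]],
    [0,[0,0,-1.4],[0,0,0]],
    [0,[-0.35,0.5,-2],[0,0,0]],
    [0,[-1.05,1.5,-2],[0,0,0]],
    [0,[-2.1,3,-2],[0,0,0]],
    [0,[-3.15,4.5,-2],[0,0,0]],
    [0,[-4.2,6,-2],[0,0,0]],
    [0,[-5.25,7.5,-2],[0,0,0]],
  ],
)

```text
clock: 11.5
tcp_pos: [447.4, -199.9, 374.6]
tcp_rot: [-180.0, 0.0, 31.3]
ft_force: [0.0, 0.4, -4.2]
finger_gap: 11.3
grasp_force: 48.8
```

send_rows(
  moves=[
    [0,[-1.05,1.5,0],[0,0,0]],
    [0,[-2.1,3,0],[0,0,0]],
    [0,[-3.15,4.5,0],[0,0,0]],
    [0,[-4,5.7,0],[0,0,0]],
    [0,[-4.7,6.7,0],[0,0,0]],
    [0,[-5.1,7.3,0],[0,0,0]],
    [0,[-5.2,7.45,0],[0,0,0]],
    [0,[-5.2,7.45,0],[0,0,0]],
  ],
)

```text
clock: 12.3
tcp_pos: [442.1, -288.8, 374.7]
tcp_rot: [-180.0, -0.0, 31.3]
ft_force: [0.3, 0.7, -3.8]
finger_gap: 11.4
grasp_force: 48.8
```

```bash
python3 - <<'E'
from h import *
s=manip.get_state();print(s['clock'],s['tcp_pos'],s['tcp_rot'],s['finger_gap'],s['ft_force'],s['wrist_torque'])
rel([442,-289,s['tcp_pos'][2]])
p,a=snap('wrist','w4.png');_,b=snap('top','t4.png');q,c=snap('side','s4.png')
o=np.zeros((420,800,3),np.uint8);o[:,:400]=a[:,100:500,::-1];k=cv2.resize(c[100:310,230:430],(400,420));o[:,400:]=k[:,:,::-1]
cv2.imwrite('pics/m4.png',o)
E
```

```text
12.3 [ 442.07095244 -288.80856329  374.66164952] [-1.79981329e+02 -5.56319803e-03  3.13346435e+01] 11.389536114841766 [ 0.27298973  0.67783266 -3.84908807] [-0.00783048  0.01634617  0.00085892]
shift cm [-0.02  0.01 -0.  ]
```

View pics/m4.png

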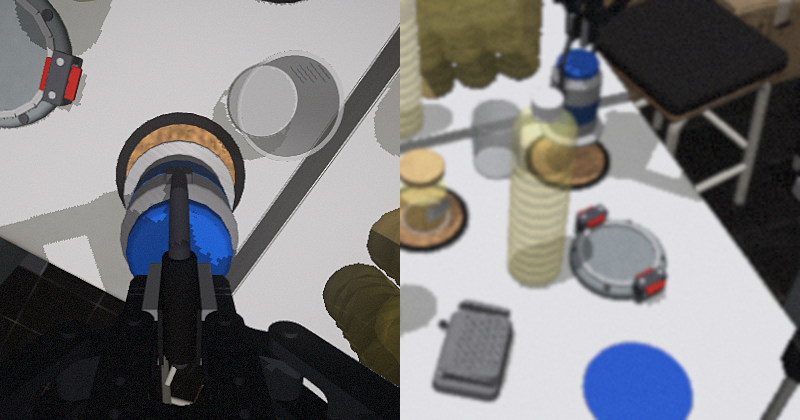

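The canister hangs upright over the coaster. Its flange is centred sideways (crop u≈180) and its far edge is at v≈138, while the coaster's far edge is at v≈112.

```bash
python3 - <<'E'
from h import *
p=viewer.camera_params('wrist');y=np.radians(31.33);x=np.array([np.cos(y),np.sin(y),0])
for z in (65.7,71.7): print('can',(onz(p,280,138,z)-42*x).round(1))
print('coaster',(onz(p,280,112,3)-60*x).round(1))
print('sides coaster',(onz(p,217,165,5)).round(1),(onz(p,344,165,5)).round(1))
E
```

```text
can [ 442.3 -288.7   65.7]
can [ 443.  -288.3   71.7]
coaster [ 439.  -290.9    3. ]
sides coaster [ 420.4 -235.     5. ] [ 480.6 -334.     5. ]
```

send_rows(
  moves=[
    [0,[-0.1,0,0.7],[0,0,0]],
    [0,[-0.2,0,1.6],[0,0,0]],
    [0,[-0.25,0,2.6],[0,0,0]],
    [0,[-0.25,0,3.6],[0,0,0]],
    [0,[-0.25,0,4.5],[0,0,0]],
    [0,[-0.25,0,5.2],[0,0,0]],
    [0,[-0.25,0,5.6],[0,0,0]],
    [0,[-0.25,0,5.8],[0,0,0]],
  ],
)

```text
clock: 13.25
tcp_pos: [439.9, -290.3, 316.3]
tcp_rot: [-180.0, 0.0, 31.3]
ft_force: [0.5, 0.1, -3.6]
finger_gap: 11.1
grasp_force: 48.8
```

send_rows(
  moves=[
    [0,[0,0,0.05],[0,0,0]],
    [0,[0,0,0.1],[0,0,0]],
    [0,[0,0,0.13],[0,0,0]],
    [0,[0,0,0.16],[0,0,0]],
    [0,[0,0,0.19],[0,0,0]],
    [0,[0,0,0.22],[0,0,0]],
    [0,[0,0,0.22],[0,0,0]],
    [0,[0,0,0.22],[0,0,0]],
  ],
)

```text
clock: 14.05
tcp_pos: [439.9, -290.2, 314.5]
tcp_rot: [180.0, 0.0, 31.3]
ft_force: [-0.3, 0.0, -3.4]
finger_gap: 11.1
grasp_force: 48.8
```

send_rows(
  moves=[
    [0,[0,0,0.03],[0,0,0]],
    [0,[0,0,0.06],[0,0,0]],
    [0,[0,0,0.09],[0,0,0]],
    [0,[0,0,0.12],[0,0,0]],
    [0,[0,0,0.12],[0,0,0]],
    [0,[0,0,0.12],[0,0,0]],
    [0,[0,0,0.12],[0,0,0]],
    [0,[0,0,0.12],[0,0,0]],
  ],
)

```text
clock: 14.85
tcp_pos: [439.9, -290.2, 314.0]
tcp_rot: [179.9, -0.0, 31.3]
ft_force: [-1.9, 2.9, 6.4]
finger_gap: 11.6
grasp_force: 49.7
```

Contact. Next I open the fingers and rise, checking first that nothing catches.

send_rows(
  moves=[
    [2,[0,0,-0.03],[0,0,0]],
    [3,[0,0,-0.03],[0,0,0]],
    [5,[0,0,-0.03],[0,0,0]],
    [7,[0,0,-0.03],[0,0,0]],
    [8.5,[0,0,-0.03],[0,0,0]],
    [8.5,[0,0,-0.03],[0,0,0]],
    [8.5,[0,0,-0.03],[0,0,0]],
    [8.5,[0,0,-0.03],[0,0,0]],
  ],
)

```text
clock: 15.65
tcp_pos: [439.9, -290.2, 313.6]
tcp_rot: [180.0, 0.0, 31.3]
ft_force: [-0.4, 0.3, -0.4]
finger_gap: 85.0
grasp_force: 0.0
```

send_rows(
  moves=[
    [8.5,[0,0,-1],[0,0,0]],
    [8.5,[0,0,-3],[0,0,0]],
    [8.5,[0,0,-6],[0,0,0]],
    [8.5,[0,0,-9],[0,0,0]],
    [8.5,[0,0,-12],[0,0,0]],
    [8.5,[0,0,-15],[0,0,0]],
    [8.5,[0,0,-17],[0,0,0]],
    [8.5,[0,0,-17],[0,0,0]],
  ],
)

```text
clock: 16.45
tcp_pos: [439.6, -289.8, 487.0]
tcp_rot: [179.6, -0.1, 31.3]
ft_force: [0.3, -0.2, -0.2]
finger_gap: 84.9
grasp_force: 0.0
```

```bash
python3 - <<'E'
from h import *
s=manip.get_state();print(s['clock'],s['tcp_pos'],s['finger_gap'],s['ft_force'])
p,im=snap('wrist','w5.png');t,ti=snap('top','t5.png');S,si=snap('side','s5.png')
h=lambda I:cv2.cvtColor(I,cv2.COLOR_RGB2HSV)
def blob(I,lo,hi,box):
    m=cv2.inRange(h(I),lo,hi);w=np.zeros_like(m);w[box[1]:box[3],box[0]:box[2]]=1;c=max(cv2.findContours(m*w,0,2)[0],key=cv2.contourArea);return cv2.fitEllipse(c)
X=np.array([439.5,-290,114+0.]);u=proj(p,X);print('lid proj',u)
e=blob(im,(95,120,40),(125,255,255),[int(u[0])-60,int(u[1])-60,int(u[0])+60,int(u[1])+60]);print('lid',e,onz(p,*e[0],114).round(1))
# dark bow and cork columns profile in wrist: cork fit
m=cv2.inRange(h(im),(5,70,60),(20,255,255))[:, :];v=proj(p,np.array([439.5,-290,5.]));print('coaster proj',v)
ys,xs=np.nonzero(m);k=(abs(xs-v[0])<60)&(abs(ys-v[1])<60);print('cork px ext',xs[k].min(),xs[k].max(),ys[k].min(),ys[k].max())
a=cv2.imread('pics/top0.png')[:,:,::-1]
# bystander shift top before/after
for n,b in {'jar':(318,158,380,220),'mid':(265,200,315,262),'back':(255,88,310,165),'beaker':(364,224,408,268),'pedal':(215,165,275,220)}.items():
    A=cv2.cvtColor(a,6)[b[1]:b[3],b[0]:b[2]].astype(np.float32);B=cv2.cvtColor(ti,6)[b[1]:b[3],b[0]:b[2]].astype(np.float32)
    print(n,np.round(cv2.phaseCorrelate(A,B),2),abs(A-B).mean().round(1))
E
```

```text
16.45 [ 439.61129911 -289.84688608  487.03315417] 84.8796814741767 [ 0.34906943 -0.15113504 -0.1619069 ]
lid proj [276.90346177 174.66400173]
lid ((289.619140625, 173.2517547607422), (27.073936462402344, 51.86848068237305), 178.77197265625) [ 446.8 -299.4  114. ]
coaster proj [276.82041968 153.87164192]
cork px ext 236 319 112 182Traceback (most recent call last):
  File "<stdin>", line 16, in <module>
    return _wrapfunc(a, 'round', decimals=decimals, out=out)
    return _wrapit(obj, method, *args, **kwds)
    conv = _array_converter(obj)
ValueError: setting an array element with a sequence. The requested array has an inhomogeneous shape after 1 dimensions. The detected shape was (2,) + inhomogeneous part.
```

```bash
python3 - <<'E'
from h import *
p=viewer.camera_params('wrist');im=cv2.imread('pics/w5.png')
m=cv2.inRange(cv2.cvtColor(im,cv2.COLOR_BGR2HSV),(95,120,40),(125,255,255));ys,xs=np.nonzero(m)
k=(abs(xs-277)<50)&(abs(ys-172)<40);c=np.c_[xs[k],ys[k]].astype(np.float32);e=cv2.fitEllipse(cv2.convexHull(c));print(e,onz(p,*e[0],114).round(1))
a=cv2.imread('pics/top0.png',0).astype(np.float32);t=cv2.imread('pics/t5.png',0).astype(np.float32)
sa=cv2.imread('pics/side0.png',0).astype(np.float32);st=cv2.imread('pics/s5.png',0).astype(np.float32)
def cmp(A,B,D):
  for n,b in D.items():
    P,Q=A[b[1]:b[3],b[0]:b[2]].copy(),B[b[1]:b[3],b[0]:b[2]].copy();(d,r)=cv2.phaseCorrelate(P,Q);print(n,np.round(d,2),round(r,2),abs(P-Q).mean().round(1))
cmp(a,t,{'jar':(318,158,380,220),'mid':(265,200,315,255),'back':(255,88,310,165),'beaker':(364,224,408,265),'pedal':(215,165,275,220)})
cmp(sa,st,{'jar':(215,170,270,228),'mid':(280,145,320,245),'back':(180,165,235,275),'beaker':(262,145,295,195),'pedal':(240,245,295,305)})
E
```

```text
((276.35888671875, 166.00692749023438), (59.702762603759766, 72.8573989868164), 179.44960021972656) [ 445.2 -283.1  114. ]
jar [-0.03  0.02] 0.95 3.9
mid [0.01 0.01] 1.02 4.3
back [-0.01  0.02] 1.01 4.1
beaker [-0.7   1.61] 0.24 36.7
pedal [-0.03  0.04] 0.99 3.8
jar [0.   0.03] 1.0 2.0
mid [-0.05  0.11] 0.77 9.9
back [-0.02 -0.02] 1.0 1.9
beaker [0.03 0.12] 0.98 1.8
pedal [-0.02 -0.  ] 0.98 1.8
```

```bash
python3 -c "
from rig import manip;print(manip.job_done())"
```

```text
the job is handed in; nothing more can be done
None
```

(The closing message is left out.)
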